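# Turn the drained pot and put it back in its row

## Task

One square white pot has been left to dry mouth-down on the steel draining board. Turn it mouth-up and stand it on the free cork mat on the low wooden shelf, centred on the mat with its sides square to the mat's edges, so that the three pots make a neat row. Leave the other two pots and everything else where they are.

Things in the scene. Friction and masses are not known exactly. Their poses are not given: they have to be found in the camera images.
- pot: The pot to be turned: white porcelain square pot, 60 x 60 mm outside, 90 mm tall, straight 4 mm walls, one end open (the mouth), the other closed (4 mm base), about 0.25 kg. The only square pot that starts mouth-down, on the draining board. Origin: centre of the mouth; z points from mouth to base (up at the start); x, y square to its sides.
- pot_base (a point): Centre of the outside of that pot's closed base, 90 mm from the mouth along the pot's z; its axes are the pot's.
- drainer: Fixed steel draining board with dark flush stripes, 420 mm (x) by 468 mm (y), its flat top 6 mm above the counter (two 8 mm edge strips at its y ends). Origin: centre of its underside, on the counter.
- riser: Fixed low wooden shelf board on white battens, 120 mm (x) by 340 mm (y), top 40 mm above the counter. Origin: centre of its footprint on the counter; z up. Three cork mats lie on it in a row along its y, 100 mm apart.
- mat2_top (a point): Centre of the top face of the free cork mat (70 x 70 x 4 mm, fixed, top 44 mm above the counter); it may be any of the three places of the row. z up, x and y along its edges.
- neighbour0: A second white porcelain square pot, 60 x 60 mm outside, 90 mm tall, straight 4 mm walls, one end open (the mouth), the other closed (4 mm base), about 0.25 kg, standing mouth-up on its own cork mat in the row. Origin: centre of the underside of its base, z up to the mouth.
- neighbour1: A third such pot, standing mouth-up on its own mat in the row. Origin and axes as for neighbour0.
- beaker: Bystander: round tapered steel beaker, 72 mm across the rim, 50 mm tall, mouth-down on the draining board's far right corner; it stays as it is. Origin: centre of its lower (rim) plane.
- spatula: Bystander: spatula 180 mm long lying along the near edge of the draining board. Origin: middle of its underside.
- jar: Bystander: small amber jar, 56 mm across, 70 mm tall, on the counter behind. Origin: centre of its underside.
- detergent: Bystander: yellow bottle, 68 mm across, 200 mm tall, on the right. Origin: centre of its underside.
- spray: Bystander: white spray bottle, 72 mm across, 193 mm tall, on the right. Origin: centre of its underside.
- bowl: Bystander: terracotta bowl, 140 mm across, 55 mm tall, at the near left. Origin: centre of its underside.
Things that resemble listed ones, but are neither listed nor needed, are in the scene too. What is shaped like the pot but blue is not meant.

How it is judged:
At the end, for the whole second after the job is handed in: Pot mouth-up (0.1 rad), at rest on the free mat: base within 6 mm of its top, centred within 12 mm, square to its edges within 0.14 rad (any quarter turn). Other two square pots upright (0.1 rad), moved under 15 mm; all other listed loose things moved under 30 mm (angle between pot's own z axis and vertical above 3.04 rad and horizontal distance between pot_base and mat2_top below 0.012 m and z of pot_base in the frame of mat2_top between -0.006 and 0.006 m and (angle between the x axis of pot and the x axis of mat2_top, either way round below 0.14 rad or angle between the x axis of pot and the y axis of mat2_top, either way round below 0.14 rad) and linear speed of pot below 0.02 m/s and angular speed of pot below 0.2 rad/s and distance of each of neighbour0, neighbour1 from where it was at the start of the episode below 0.015 m and angle between each of neighbour0, neighbour1's own z axis and vertical below 0.1 rad and distance of each of beaker, spatula, jar, detergent, spray, bowl from where it was at the start of the episode below 0.03 m); the robot touches nothing.
It fails at once if a neighbouring pot in the row is knocked over (angle between any of neighbour0, neighbour1's own z axis and vertical above 0.5 rad).
It fails at once if one of the other things on the counter or the draining board is shoved more than 60 mm (distance of any of beaker, spatula, jar, detergent, spray, bowl from where it was at the start of the episode above 0.06 m).
It also fails if it takes over 72 s, if anything falls off the work surface, if the arm or the gripper's body presses on something with over 40 N, if the wrist force passes 120 N, or if a joint passes its speed limit or range.

## Robot

A 6-joint arm with a two-finger parallel gripper is mounted at the origin on the work surface. World frame = base frame: x ahead of the robot, y to its left, z up, the work surface at z = 0. Lengths are in m, angles in rad, forces in N, time in s.
With the tool pointing down it reaches from about 0.325 to 0.775 m from the base axis. Payload 5.5 kg.
Tool frame: the origin (TCP) lies between the finger pads; the fingertips stand 11 mm ahead of it and the grasp point (between the pads) lies 8 mm behind it (robot.tip_reach is the distance from the TCP to the fingertips, in m); z points along the fingers, y is the line along which they close (so a half turn about z gives the same grasp; the last joint's range is limited). The gripper opens to 88 mm and grips with 3 to 60 N. Pads are 20 mm wide; open, the fingers measure 115 mm over their backs; the gripper's body (75 mm by 178 mm) begins 61 mm behind the grasp point.
Start: joints at [-1.373, 0.091, 1.231, -0, 1.82, -0.057], TCP at [0.151, -0.581, 0.234] pointing down, gripper open.
Joint ranges: [-2.87, 2.87], [-0.86, 2.18], [0.17, 2.46], [-1.51, 4.65], [0.06, 2.69], [-2.65, 2.65]. Speed limits (rad/s): [2.57, 2.57, 3.01, 3.14, 3.14, 3.14].

## Interface

Orientations are given as a unit quaternion [x, y, z, w].
In Python, from station import sensors, eyes, robot gives the robot as it stands. The module is installed in compiled form; this text tells all that it offers.
- The arm moves only by the tool carry_out, never from a script. Its argument "plan" is one flat list of numbers, 6 for each row, row after row: the shift along the tool's x, y, z in mm, then the turn, a rotation vector about the tool's x, y, z in degrees. In form: [x, y, z, ax, ay, az, x, y, z, ax, ay, az, ...]. A call has 1 to 12 rows; each row shifts and turns the commanded pose from where the row before left it, along the tool's axes as they then stand; what a row does not reach is not made up. A row lasts 1/12 s, in which the tool goes at most 41.7 mm and 7.16 degrees, less where a joint would pass 70% of its speed; a pose out of reach is approached as far as the arm can. A call with a gripper value outside its range is refused whole. "claw" is the opening, from -1 (shut) to 1 (fully open), set as the call begins (left out, the last holds). The fingers move at their own pace and stop on an object; the grip force is fixed at half the most. Time passes only in rows, so rows that do not move let the fingers close. It gives the time, the measured TCP pose, the force, the opening and the grip force at its end, in the units of the state.
- sensors.observe(): the state, without advancing time (a new reading comes with each control period).
- eyes.camera(name): name is "scene" or "top" or "wrist"; returns (picture, depth): 384x512x3 uint8, blue, green, red; 384x512 float32, m along the optical axis (not along the pixel's ray), 0 where there is no reading.
- eyes.calibration(name): a dict with "intrinsics" (3x3 intrinsics, pixels), "R" (3x3) and "t" (3): a world point X has camera coordinates R X + t; the wrist camera has in their place "mount" (4x4, takes a point from camera to tool coordinates, whose origin is the TCP and whose axes are the flange's). Camera axes: x right, y down, z forward; pixel columns grow to the right and rows downward; lengths in m; the calibration is good to about 2 mm. A picture is of the moment at which its call begins: read the wrist's pose just before it. calibration takes no time and is no camera call.
- robot.hand_in(): hands the job in; it is judged then, once.
The state is a dict: "time": time; "qpos": joint angles; "qvel": joint speeds; "effort": joint torques, N m; "ee_pos": TCP position; "eef_rot": TCP orientation; "ft_force": force on the tool from outside, world axes, zero at the start; "torque": the same for the moment, N m; "opening": finger opening in m; "grasp_force": force on a finger pad.
Only numpy, scipy, OpenCV 4.12 (cv2) and the standard library are available. Lean on these libraries where they do the work, as an engineer would, in place of code of your own. Each camera call takes 0.05 s, during which the arm holds its last target. There are 200 camera calls.

## Working session

There is one attempt and no reset: what is moved stays moved. The work goes in short steps, Python scripts to look and compute and a tool call to move; the robot and the scene stay as the last step left them, time stands still between calls to the robot, and variables do not carry over. Pictures are saved under pics/ and viewed, at most 10 in all, crops included, and the job is handed in when it is done.

Besides the shell and the picture viewer there is one more tool, called after "Emit:" by a JSON object that holds its "method" and its "body". carry_out: Moves the arm, as the interface text tells. Its arguments: {"type":"object","properties":{"plan":{"type":"array","items":{"type":"number"}},"claw":{"type":"number"}},"required":["plan"]}

```bash
mkdir -p pics
cat > h.py <<'E'
import numpy as np, cv2
from station import sensors, eyes, robot
from scipy.spatial.transform import Rotation as Rn
def grab(n):
    s=sensors.observe(); im,d=eyes.camera(n); c=eyes.calibration(n)
    K=np.array(c["intrinsics"])
    if "R" in c: R=np.array(c["R"]).T; t=-R@np.array(c["t"])
    else:
        M=np.array(c["mount"]); Q=Rn.from_quat(s["eef_rot"]).as_matrix()
        R=Q@M[:3,:3]; t=Q@M[:3,3]+np.array(s["ee_pos"])
    return im,d,K,R,t
def cloud(d,K,R,t):
    v,u=np.indices(d.shape); r=np.stack([(u-K[0,2])/K[0,0],(v-K[1,2])/K[1,1],np.ones(d.shape)],-1)
    return (r*d[...,None])@R.T+t
def ray(u,v,z,K,R,t):
    r=R@np.linalg.solve(K,[u,v,1.]); return t+r*(z-t[2])/r[2]
E
python3 - <<'E'
from h import *
print(sensors.observe())
ims=[]
for n in("scene","top"):
    a=grab(n); np.savez("pics/%s0.npz"%n,im=a[0],d=a[1],K=a[2],R=a[3],t=a[4]); cv2.imwrite("pics/%s0.png"%n,a[0]); print(n,a[4],a[3][:,2])
E
```

```text
{'time': 0.0, 'qpos': array([-1.37267281e+00,  9.18448278e-02,  1.23188484e+00,  9.34718499e-06,
        1.81982560e+00, -5.66717513e-02]), 'qvel': array([-0.00148763,  0.00048089,  0.0015775 , -0.00118121,  0.00195775,
        0.00036655]), 'effort': array([-3.00056499e-04, -4.46443605e+01, -4.06446362e+01,  6.98694144e-02,
        2.92796904e-02, -1.19236352e-04]), 'ee_pos': array([ 0.15118935, -0.58034203,  0.23251587]), 'eef_rot': array([ 9.91895268e-01,  1.27054376e-01, -6.48269733e-05, -9.79177258e-04]), 'ft_force': array([ 0.56121674, -0.02492787, -0.05217338]), 'torque': array([ 0.03861615,  0.00276363, -0.03708314]), 'grasp_force': 0.0, 'opening': 0.08786103354155168}
scene [ 1.06805722 -0.27586918  1.0814152 ] [-0.48753282  0.20271152 -0.8492466 ]
top [ 0.21474004 -0.00918698  1.72820333] [ 0.1604027  -0.01765455 -0.98689376]
```

View pics/scene0.png

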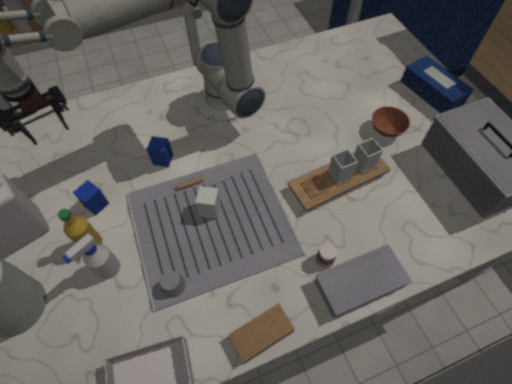

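View pics/top0.png

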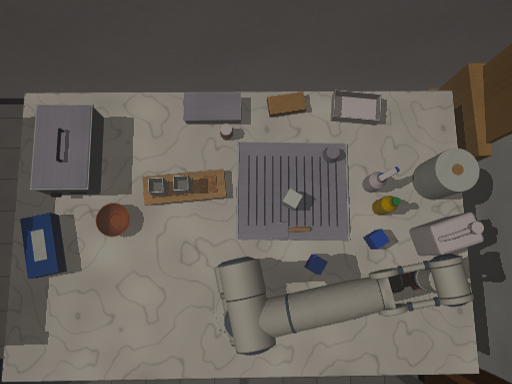

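The scene view shows the pot at (207,203), its neighbours at (343,167) and (369,155), and the free mat at about (315,185). In the top view the pot is at (292,199), the neighbours at (156,186) and (181,184), and the free mat at (206,185), which is the −y end of the row.

```bash
python3 - <<'E'
from h import *
def rect(P): 
    r=cv2.minAreaRect((P[:,:2]*1000).astype(np.float32)); return r
rays={}
for n,pot,mat in(("scene",(207,203),(315,185)),("top",(292,199),(206,185))):
    z=np.load("pics/%s0.npz"%n); im,d,K,R,t=[z[k] for k in("im","d","K","R","t")]
    C=cloud(d,K,R,t); v,u=np.indices(d.shape)
    near=lambda c,r:(abs(u-c[0])<r)&(abs(v-c[1])<r)&(d>0)
    print(n,"K",K[0,0],"counter/board z",[np.round(C[q],3) for q in ([(150,230)[::1],(250,100)] if n=="top" else [(150,250)])])
    m=near(pot,25)&(C[...,2]>.085)&(C[...,2]<.11)
    print(" pot top z",np.median(C[m][:,2]),m.sum(),"mean",C[m].mean(0),rect(C[m]))
    rays[n]=(t,R@np.linalg.solve(K,[u[m].mean(),v[m].mean(),1.]))
    g=near(mat,14 if n=="scene" else 12); 
    print(" mat z",np.median(C[mat[1]-1:mat[1]+2,mat[0]-1:mat[0]+2,2]))
    # riser: wood colour hsv
    hsv=cv2.cvtColor(im,cv2.COLOR_BGR2HSV)
    print(" hsv mat,riser",hsv[mat[1],mat[0]],)
    c=(340,178) if n=="scene" else (184,187)
    m=near(c,60)&(C[...,2]>.03)&(C[...,2]<.055)
    print(" riser",rect(C[m]),np.median(C[m][:,2]))
    m=near(c,60)&(C[...,2]>.118)
    k,l,st,ce=cv2.connectedComponentsWithStats(m.astype(np.uint8))
    for i in range(1,k):
        if st[i,4]>20: print(" nb",rect(C[l==i]),np.median(C[l==i][:,2]))
    # nearby height map z>0.02 blobs
    x0=mat if n=="top" else (315,185)
    cv2.imwrite("pics/%smat.png"%n,cv2.resize(im[x0[1]-40:x0[1]+40,x0[0]-60:x0[0]+60],None,fx=6,fy=6,interpolation=cv2.INTER_CUBIC))
(t1,a),(t2,b)=rays.values(); s=np.linalg.lstsq(np.stack([a,-b],1),t2-t1,rcond=None)[0]
print("triang",t1+a*s[0],t2+b*s[1])
E
python3 -c "
import cv2,numpy as np
a=cv2.imread('pics/scenemat.png');b=cv2.imread('pics/topmat.png')
cv2.imwrite('pics/m.png',cv2.resize(np.vstack([a,b]),(450,600)))"
```

```text
scene K 372.50103804827756 counter/board z [array([ 0.271,  0.007, -0.002])]
 pot top z 0.09505012487454523 363 mean [ 0.45647573 -0.20601621  0.0948359 ] ((454.5362243652344, -206.25611877441406), (61.09820556640625, 62.7584114074707), 59.653656005859375)
 mat z 0.04418548202714523
 hsv mat,riser [ 13 128  78]
 riser ((497.2357177734375, 294.5092468261719), (187.93759155273438, 477.41302490234375), 17.576953887939453) 0.039965112179059625
 nb ((507.6786804199219, 334.9332275390625), (63.30384826660156, 62.55497360229492), 1.7862755060195923) 0.12795460950143434
 nb ((516.0569458007812, 237.33245849609375), (61.310340881347656, 62.81332778930664), 1.1884453296661377) 0.12898312016729624
top K 411.2356478557999 counter/board z [array([ 0.681,  0.046, -0.001]), array([0.258, 0.584, 0.005])]
 pot top z 0.09545812235124562 220 mean [ 0.45205239 -0.20631215  0.09532601] ((451.6916809082031, -205.48695373535156), (59.9655876159668, 62.76898193359375), 58.91667938232422)
 mat z 0.044172473796399325
 hsv mat,riser [ 13 105  78]
 riser ((514.8372192382812, 234.55699157714844), (249.57249450683594, 589.1185913085938), 30.770967483520508) 0.04049359187771351
 nb ((514.3677368164062, 236.77171325683594), (62.707454681396484, 60.14144515991211), 2.069532632827759) 0.13206724015878368
 nb ((505.07818603515625, 334.2994079589844), (59.723087310791016, 61.49346160888672), 3.275390386581421) 0.1299048620013188
triang [ 0.45320877 -0.20568801  0.08934442] [ 0.45287668 -0.20701504  0.08945636]
```

View pics/m.png

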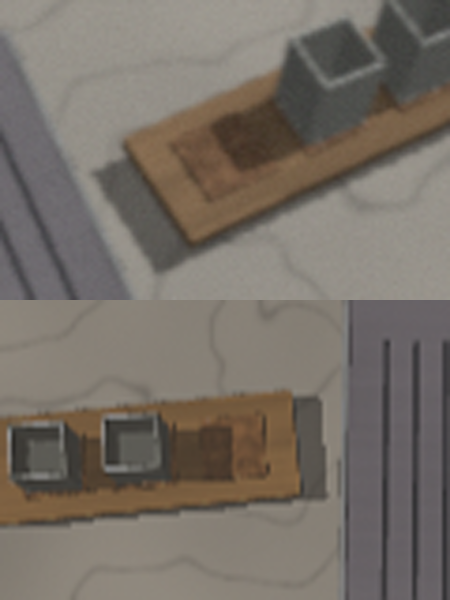

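The pot's base is at about (0.453, −0.206, 0.095), which agrees between the two views and with the stated height. The free mat is at about (0.524, 0.139, 0.044). In the crop it is partly shaded, at about (235,150) in the upper half and (235,447) in the lower. Next I move above the area so the wrist camera can see it.

Emit:
{"method": "carry_out", "body": {"plan": [16,-16,-8,0,0,0,16,-16,-8,0,0,0,16,-16,-8,0,0,0,16,-16,-8,0,0,0,16,-16,-8,0,0,0,16,-16,-8,0,0,0,16,-16,-8,0,0,0,16,-16,-8,0,0,0,16,-16,-8,0,0,0,16,-16,-8,0,0,0,16,-16,-8,0,0,0,16,-16,-8,0,0,0], "claw": 1}}

```text
time: 1.1
ee_pos: [0.289, -0.3453, 0.3296]
eef_rot: [0.992, 0.127, -0.0, -0.0]
ft_force: [-0.3, 0.0, 0.4]
opening: 0.0882
grasp_force: 0.0
```

Emit:
{"method": "carry_out", "body": {"plan": [16,-16,0,0,0,0,16,-16,0,0,0,0,16,-16,0,0,0,0,16,-16,0,0,0,0,16,-16,0,0,0,0,16,-16,0,0,0,0,16,-16,0,0,0,0,16,-16,0,0,0,0,16,-16,0,0,0,0,16,-16,0,0,0,0,0,0,0,0,0,0,0,0,0,0,0,0]}}

```text
time: 2.1
ee_pos: [0.4033, -0.1507, 0.3292]
eef_rot: [0.992, 0.128, -0.0, -0.0]
ft_force: [-0.0, -0.3, 0.1]
opening: 0.0877
grasp_force: 0.0
```

Run:
```python
from h import *
s=sensors.observe(); print(s["time"],s["qpos"],s["ee_pos"],s["eef_rot"])
print(np.array(eyes.calibration("wrist")["mount"]))
a=grab("wrist"); np.savez("pics/w1.npz",im=a[0],d=a[1],K=a[2],R=a[3],t=a[4]); cv2.imwrite("pics/w1.png",a[0])
import json; open("log.jsonl","a").write(json.dumps([list(map(float,s[k])) for k in("qpos","ee_pos","eef_rot")])+"\n")
```

```text
2.1 [-4.36478503e-01 -3.14997663e-01  1.43497548e+00 -3.01517782e-04
  2.02246951e+00  8.77041196e-01] [ 0.40329033 -0.15071303  0.32924414] [ 9.91745827e-01  1.28218613e-01 -4.33550523e-04 -1.14269982e-04]
[[-2.45135072e-06 -9.66907710e-01 -2.55126400e-01  6.96437088e-02]
 [ 9.99999999e-01 -1.04306290e-05  2.99228338e-05 -6.25478513e-04]
 [-3.15937476e-05 -2.55126399e-01  9.66907710e-01 -1.50708948e-01]
 [ 0.00000000e+00  0.00000000e+00  0.00000000e+00  1.00000000e+00]]
```

View pics/w1.png

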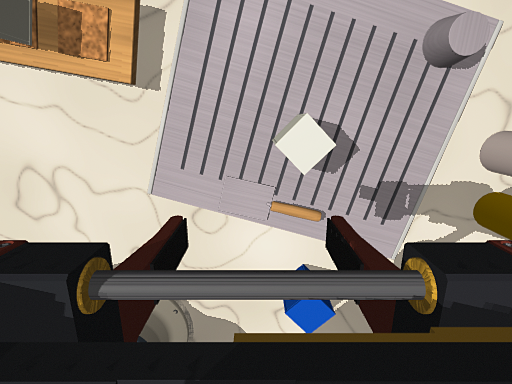

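The wrist view shows the pot's base as a white square at (305,143), the spatula at (250–320,197–212) and part of the free mat at (75,30). I measure the pot here, then go and look at the mat from a second place.

Run:
```python
from h import *
z=np.load("pics/w1.npz"); im,d,K,R,t=[z[k] for k in("im","d","K","R","t")]
C=cloud(d,K,R,t); v,u=np.indices(d.shape)
m=((abs(C[...,2]-.096)<.006)&(abs(u-305)<50)&(abs(v-143)<50)).astype(np.uint8)
print(m.sum(),np.median(C[m>0][:,2]))
for mm in (m,((im.min(2)>200)&(abs(u-305)<45)&(abs(v-143)<45)).astype(np.uint8)):
    c=max(cv2.findContours(mm,0,2)[0],key=cv2.contourArea)
    P=np.array([ray(p[0][0],p[0][1],.096,K,R,t)[:2]*1000 for p in c],np.float32)
    print(cv2.minAreaRect(P))
# bottom of pot / board: drainer, things near pot higher than .012
B=((C[...,2]>.009)&(C[...,2]<.08)&(C[...,0]>.3)&(C[...,0]<.6)&(C[...,1]<0)&(C[...,1]>-.35)&(v<240))
k,l,st,ce=cv2.connectedComponentsWithStats(B.astype(np.uint8))
for i in range(1,k):
    if st[i,4]>60: print(st[i],C[l==i].min(0).round(3),C[l==i].max(0).round(3))
```

```text
1921 0.09574382504334739
((454.23486328125, -206.24925231933594), (59.97113800048828, 59.93958282470703), 59.92348861694336)
((454.04864501953125, -205.97564697265625), (59.55827331542969, 60.014732360839844), 59.33155822753906)
[272 114  32  30 186] [ 0.443 -0.195  0.009] [ 0.494 -0.166  0.08 ]
[ 219  183  102   39 1160] [ 0.3   -0.283  0.009] [ 0.366 -0.105  0.027]
```

Emit:
{"method": "carry_out", "body": {"plan": [8,-17,0,0,0,0,8,-17,0,0,0,0,8,-17,0,0,0,0,8,-17,0,0,0,0,8,-17,0,0,0,0,8,-17,0,0,0,0,8,-17,0,0,0,0,8,-17,0,0,0,0,8,-17,0,0,0,0,8,-17,0,0,0,0,0,0,0,0,0,0,0,0,0,0,0,0]}}

```text
time: 3.15
ee_pos: [0.4377, 0.0327, 0.3295]
eef_rot: [0.992, 0.127, -0.0, 0.0]
ft_force: [0.2, -0.9, 1.0]
opening: 0.0878
grasp_force: 0.0
```

Run:
```python
from h import *
s=sensors.observe(); print(s["time"],s["qpos"],s["ee_pos"])
a=grab("wrist"); np.savez("pics/w2.npz",im=a[0],d=a[1],K=a[2],R=a[3],t=a[4]); cv2.imwrite("pics/w2.png",a[0])
import json; open("log.jsonl","a").write(json.dumps([list(map(float,s[k])) for k in("qpos","ee_pos","eef_rot")])+"\n")
```

```text
3.15 [-2.49599115e-03 -2.93479878e-01  1.41747347e+00 -6.63783671e-04
  2.01811501e+00  1.31303834e+00] [0.4376636  0.03270521 0.32945632]
```

View pics/w2.png

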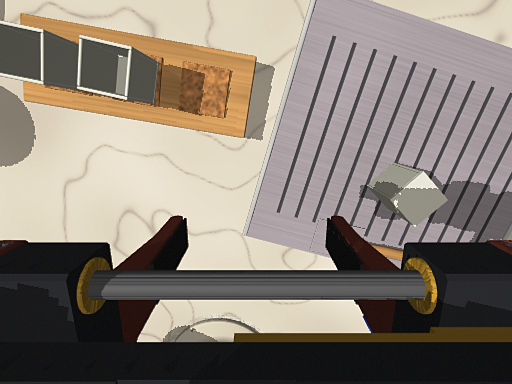

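The second wrist view shows the free mat at (160–230, 62–115), the neighbours at (104,66) and (20,50), and the riser. I measure the mat, then make tilt moves to learn the arm's geometry, because turning the pot needs a horizontal tool.

```bash
cat > logit.py <<'E'
from h import *; import json
s=sensors.observe(); print(s["time"],s["qpos"].round(3),s["ee_pos"].round(4))
open("log.jsonl","a").write(json.dumps([list(map(float,s[k])) for k in("qpos","ee_pos","eef_rot")])+"\n")
E
python3 - <<'E'
from h import *
z=np.load("pics/w2.npz"); im,d,K,R,t=[z[k] for k in("im","d","K","R","t")]
C=cloud(d,K,R,t); v,u=np.indices(d.shape)
W=(v<140)&(u<262)
m=(W&(C[...,2]>.03)&(C[...,2]<.05)).astype(np.uint8)
k,l,st,ce=cv2.connectedComponentsWithStats(m); i=1+st[1:,4].argmax()
r=C[l==i]; print("riser pts",st[i],np.median(r[:,2]),cv2.minAreaRect((r[:,:2]*1000).astype(np.float32)))
# mat: depth histogram in its region
g=W&(u>150); 
print(np.histogram(C[g][:,2],bins=np.arange(.036,.049,.001))) 
m=(g&(C[...,2]>.0422)&(C[...,2]<.047)).astype(np.uint8)
k,l,st,ce=cv2.connectedComponentsWithStats(m); i=1+st[1:,4].argmax()
r=C[l==i]; print("mat",st[i],np.median(r[:,2]),cv2.minAreaRect((r[:,:2]*1000).astype(np.float32)))
# neighbours tops
m=(W&(C[...,2]>.12)).astype(np.uint8)
k,l,st,ce=cv2.connectedComponentsWithStats(m)
for i in range(1,k):
  if st[i,4]>30: print("nb",st[i],np.median(C[l==i][:,2]),cv2.minAreaRect((C[l==i][:,:2]*1000).astype(np.float32)))
E
```

```text
riser pts [   20    13   236   125 12445] 0.03997644287875918 ((516.0301513671875, 237.57809448242188), (120.21269226074219, 340.3255310058594), 5.146060466766357)
(array([  11,  174, 1041, 2406, 1597,  401,  491, 1142,  737,  145,   27,
         12,   12]), array([0.036, 0.037, 0.038, 0.039, 0.04 , 0.041, 0.042, 0.043, 0.044,
       0.045, 0.046, 0.047, 0.048, 0.049]))
mat [ 179   61   51   57 2226] 0.04369015462770137 ((524.8637084960938, 137.81979370117188), (69.94194030761719, 70.38615417480469), 5.346047878265381)
nb [   0   20   54   66 1182] 0.13014014020408163 ((515.1510009765625, 207.86807250976562), (59.98000717163086, 311.9091491699219), 3.594130039215088)
nb [  77   35   60   66 1337] 0.1321667643899443 ((518.240234375, 159.911376953125), (60.07260513305664, 216.73057556152344), 2.1658682823181152)
```

Emit:
{"method": "carry_out", "body": {"plan": [0,0,-10,0,7,0,0,0,-10,0,7,0,0,0,-10,0,7,0,0,0,-10,0,7,0,0,0,-10,0,7,0,0,0,-10,0,7,0,0,0,0,0,0,0,0,0,0,0,0,0]}}

```text
time: 3.87
ee_pos: [0.4407, 0.0238, 0.395]
eef_rot: [0.93, 0.118, 0.345, -0.047]
ft_force: [0.2, 0.2, -0.0]
opening: 0.0875
grasp_force: 0.0
```

```bash
python3 logit.py
```

```text
3.8667 [-0.293 -0.856  1.798  0.35   1.568  1.14 ] [0.4407 0.0238 0.395 ]
```

Emit:
{"method": "carry_out", "body": {"plan": [0,0,0,7,0,0,0,0,0,7,0,0,0,0,0,7,0,0,0,0,0,7,0,0,0,0,0,7,0,0,0,0,0,7,0,0,0,0,0,0,0,0,0,0,0,0,0,0]}}

```text
time: 4.53
ee_pos: [0.4417, 0.0254, 0.3941]
eef_rot: [0.851, 0.235, 0.278, -0.378]
ft_force: [-0.5, 0.4, -0.5]
opening: 0.0878
grasp_force: 0.0
```

```bash
cat >> log.jsonl <<'E'
[[-1.37267281e+00,  9.18448278e-02,  1.23188484e+00,  9.34718499e-06, 1.81982560e+00, -5.66717513e-02],[ 0.15118935, -0.58034203,  0.23251587],[ 9.91895268e-01,  1.27054376e-01, -6.48269733e-05, -9.79177258e-04]]
E
python3 logit.py
cat > arm.py <<'E'
from h import *; import json
from scipy.optimize import least_squares
def ry(a): return Rn.from_euler("y",a).as_matrix()
def rz(a): return Rn.from_euler("z",a).as_matrix()
def fk(q,p,full=False):
    h,L1,a1,L2,a2,T,o1,o2,x0=p; X=np.array
    A=rz(q[0]); B=A@ry(q[1]); D=A@ry(q[1]+q[2]); E=D@rz(q[3])@ry(q[4])
    el=A@X([x0,0,h])+B@X([a1,0,L1]); w=el+D@X([a2,o1,L2]); 
    R=E@rz(q[5])@rz(np.pi/2); P=w+E@X([0,o2,T])
    return (P,R,el,w) if full else (P,R)
def fit():
    L=[json.loads(l) for l in open("log.jsonl")]
    f=lambda p:np.concatenate([fk(q,p)[0]-e for q,e,_ in L]+[1e-3*(p-g)])
    g=np.array([.3,.3,0,.35,0,.25,.03,0,0])
    s=least_squares(f,g); return s.x,L
if __name__=="__main__":
    p,L=fit(); print(p.round(4))
    for q,e,r in L: P,R=fk(q,p); print((P-e).round(4),np.degrees((Rn.from_matrix(R).inv()*Rn.from_quat(r)).magnitude()))
E
python3 arm.py
```

```text
4.5333 [-0.687 -0.404  1.654  1.051  2.01   0.77 ] [0.4417 0.0254 0.3941]
[ 0.1572  0.3726  0.      0.5584  0.0969  0.3383  0.034  -0.      0.    ]
[ 0. -0. -0.] 1.1560444379971475e-14
[ 0. -0. -0.] 2.0605235830297948e-14
[-0. -0. -0.] 2.240894893640898e-14
[-0.  0.  0.] 4.0266558657157574e-07
[0. 0. 0.] 2.919361130264501e-14
```

The arm model fits exactly. The pot is at (0.454, −0.206) with yaw 60°, and the mat is at (0.525, 0.138, 0.044) with yaw 5.2°. I enumerate the feasible grasp and place poses.

```bash
cat > plan.py <<'E'
from arm import *
p,_=fit(); lo=np.array([-2.87,-.86,.17,-1.51,.06,-2.65])+.03; hi=np.array([2.87,2.18,2.46,4.65,2.69,2.65])-.03
def pose(c,az,el,up,dep=.008):
    az,el=np.radians([az,el]); z=np.array([np.cos(el)*np.cos(az),np.cos(el)*np.sin(az),np.sin(el)])
    x=np.array([-np.sin(el)*np.cos(az),-np.sin(el)*np.sin(az),np.cos(el)])*up
    return np.array(c)+dep*z,np.stack([x,np.cross(z,x),z],1)
def ik(P,R,seeds=None,n=40,rng=np.random.default_rng(0)):
    out=[]
    def f(q):
        a,b=fk(q,p); return np.concatenate([a-P,.3*(b-R).ravel()])
    for s in (seeds if seeds is not None else rng.uniform(lo,hi,(n,6))):
        r=least_squares(f,np.clip(s,lo+1e-6,hi-1e-6),bounds=(lo,hi))
        if r.cost<1e-8 and not any(np.abs(r.x-o).max()<.05 for o in out): out.append(r.x)
    return out
E
python3 - <<'E'
from plan import *
for nm,c,azs in(("pick",(.454,-.206,.056),(-30,60,150,-120)),("place",(.525,.138,.086),(5.2,95.2,185.2,-84.8))):
  for az in azs:
    for up in(1,-1):
      for q in ik(*pose(c,az,0,up)):
        _,_,e,w=fk(q,p,True); print(nm,az,up,q.round(2),"el",e.round(2),"w",w.round(2))
E
```

```text
pick 60 1 [-1.1   0.54  1.7   1.19  2.01 -0.75] el [ 0.09 -0.17  0.48] w [ 0.29 -0.49  0.06]
pick 60 -1 [-1.1   0.54  1.7   1.19  2.01  2.39] el [ 0.09 -0.17  0.48] w [ 0.29 -0.49  0.06]
pick -120 1 [ 0.07  0.64  1.54 -1.2   2.05 -2.44] el [0.22 0.02 0.46] w [0.62 0.08 0.06]
pick -120 -1 [ 0.07  0.64  1.54 -1.2   2.05  0.7 ] el [0.22 0.02 0.46] w [0.62 0.08 0.06]
place 95.2 1 [-0.39  0.51  1.67  1.28  1.96 -0.66] el [ 0.17 -0.07  0.48] w [ 0.55 -0.19  0.09]
place 95.2 -1 [-0.39  0.51  1.67  1.28  1.96  2.48] el [ 0.17 -0.07  0.48] w [ 0.55 -0.19  0.09]
place -84.8 1 [ 0.71  0.7   1.38 -1.24  2.1  -2.54] el [0.18 0.16 0.44] w [0.5  0.47 0.09]
place -84.8 -1 [ 0.71  0.7   1.38 -1.24  2.1   0.6 ] el [0.18 0.16 0.44] w [0.5  0.47 0.09]
```

Run:
```python
from h import *
# fused height map 10mm from top & scene; drainer corners excluded z<.015
H=np.zeros((100,130))
for n in("scene0","top0","w1","w2"):
    z=np.load("pics/%s.npz"%n); d=z["d"]; C=cloud(d,z["K"],z["R"],z["t"]); 
    ok=(d>.28) if n[0]=="w" else d>0
    if n[0]=="w": ok&=(np.indices(d.shape)[0]<215)
    P=C[ok]; P=P[(P[:,2]>.018)&(P[:,2]<.25)]
    if n=="top0" or n=="scene0": P=P[~((P[:,0]<.33)&(P[:,1]<-.45))|(P[:,2]<.12)]
    i=((P[:,0]-.0)*100).astype(int); j=((P[:,1]+.75)*100).astype(int)
    k=(i>=0)&(i<100)&(j>=0)&(j<130); np.maximum.at(H,(i[k],j[k]),P[k][:,2])
H=H[15:80]
n,l,st,ce=cv2.connectedComponentsWithStats((H>.018).astype(np.uint8))
for i in range(1,n):
    if st[i,4]>6: x,y,w,h,a=st[i]; print("x %.2f-%.2f y %.2f-%.2f n%d zmax %.2f"%(.15+y*.01,.15+(y+h)*.01,-.75+x*.01,-.75+(x+w)*.01,a,H[l==i].max()))
im=cv2.resize(np.uint8(H[::-1,::-1]*1000),None,fx=6,fy=6,interpolation=0); im=cv2.applyColorMap(im,2)
for x in range(20,80,10): cv2.putText(im,"%.1f"%(x/100),(0,(79-x)*6+6),0,.4,(255,255,255))
for y in range(-7,6): cv2.putText(im,"%.1f"%(y/10),((129-(y*10+75))*6,388),0,.35,(255,255,255))
cv2.imwrite("pics/map.png",im)
```

```text
x 0.15-0.24 y -0.34--0.25 n54 zmax 0.10
x 0.15-0.22 y -0.04-0.11 n69 zmax 0.25
x 0.22-0.36 y -0.75--0.69 n29 zmax 0.22
x 0.24-0.33 y -0.59--0.50 n53 zmax 0.10
x 0.30-0.46 y 0.45-0.55 n85 zmax 0.07
x 0.32-0.35 y -0.29--0.19 n30 zmax 0.04
x 0.38-0.47 y -0.62--0.55 n48 zmax 0.21
x 0.41-0.50 y -0.25--0.16 n53 zmax 0.10
x 0.43-0.60 y 0.06-0.42 n456 zmax 0.14
x 0.47-0.61 y -0.75--0.73 n22 zmax 0.23
x 0.48-0.57 y -0.62--0.51 n66 zmax 0.20
x 0.61-0.69 y -0.42--0.35 n47 zmax 0.07
x 0.72-0.80 y -0.01-0.25 n61 zmax 0.08
x 0.78-0.80 y -0.60--0.47 n16 zmax 0.07
```

View pics/map.png

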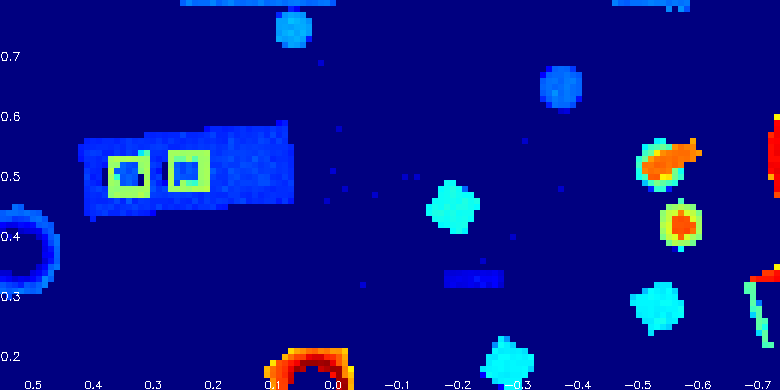

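The map shows blue cups and the beaker crowding the pot's −y side, and the riser's end on its +y side. So I will first move the pot, still mouth-down and gripped from above, to a clear spot on the board at (0.48, −0.03), square to the mat. There I regrasp it with the tool horizontal, pointing +y, roll 180° and place it. I write a step helper for this.

```bash
cat > go.py <<'E'
from plan import *
def down(c,az):
    a=np.radians(az); x=np.array([np.cos(a),np.sin(a),0]); z=np.array([0,0,-1.]); return np.array(c),np.stack([x,np.cross(z,x),z],1)
def go(P,R,n,start=None,q=None):
    s=sensors.observe()
    if start is None: start=(np.array(s["ee_pos"]),Rn.from_quat(s["eef_rot"]).as_matrix())
    p0,R0=start; w=Rn.from_matrix(R0.T@R).as_rotvec()/n; E=Rn.from_rotvec(w).as_matrix()
    S=sum(np.linalg.matrix_power(E,k) for k in range(n)); v=np.linalg.solve(S,R0.T@(np.array(P)-p0))
    row=np.round(np.r_[v*1000,np.degrees(w)],2); print(n,"x",row.tolist())
    q=s["qpos"] if q is None else q; a,B=p0.copy(),R0.copy(); qs=[q]
    for _ in range(n):
        a=a+B@(row[:3]/1000); B=B@Rn.from_rotvec(np.radians(row[3:])).as_matrix()
        r=ik(a,B,[q])
        if not r: print(" IK fail at",a.round(3)); break
        q=r[0]; qs.append(q)
    qs=np.array(qs); dq=np.abs(np.diff(qs,axis=0)).max(0)*12/np.array([2.57,2.57,3.01,3.14,3.14,3.14]) if len(qs)>1 else 0
    ws=[fk(x,p,True)[3][2] for x in qs]
    print("  end",a.round(4),"q",q.round(2),"speed frac",np.round(dq,2),"wrist zmin %.3f"%min(ws)); return (a,B),q
E
python3 - <<'E'
from go import *
s,q=go(*down((.454,-.206,.20),60),24)
s,q=go(*down((.454,-.206,.068),60),10,s,q)
s,q=go(*down((.454,-.206,.12),60),4,s,q)
s,q=go(*down((.48,-.03,.12),95.2),12,s,q)
s,q=go(*down((.48,-.03,.069),95.2),6,s,q)
s,q=go(*down((.48,-.03,.20),95.2),6,s,q)
s,q=go(*pose((.48,-.16,.20),95.2,-2.5,1),24,s,q)
s,q=go(*pose((.48,-.16,.056),95.2,-2.5,1),10,s,q)
s,q=go(*pose((.48,-.03,.056),95.2,-2.5,1),12,s,q)
s,q=go(*pose((.48,-.03,.17),95.2,-2.5,1),10,s,q)
from copy import deepcopy
s0,q0=s,q
for sg in(180-.01,-180+.01):
    s,q=go(s0[0]+np.array([0,-.1,.05]),s0[1]@rz(np.radians(sg)),30,s0,q0)
E
```

```text
24 x [-9.48, 8.75, 2.53, -0.95, -2.16, -1.12]
  end [ 0.4543 -0.2063  0.2005] q [-0.49 -0.19  1.56 -0.    1.77  0.03] speed frac [0.04 0.04 0.02 0.18 0.08 0.14] wrist zmin 0.539
10 x [0.03, -0.06, 13.25, 0.01, 0.01, 0.01]
  end [ 0.454 -0.206  0.068] q [-0.49 -0.15  1.76 -0.    1.53  0.03] speed frac [0.   0.04 0.09 0.   0.09 0.  ] wrist zmin 0.406
4 x [0.01, 0.0, -13.01, 0.01, 0.01, -0.01]
  end [ 0.454 -0.206  0.12 ] q [-0.49 -0.18  1.69  0.    1.63  0.03] speed frac [0.   0.03 0.08 0.   0.09 0.  ] wrist zmin 0.406
12 x [14.99, -1.43, 0.0, -0.0, -0.0, -2.93]
  end [ 0.48   -0.03    0.1201] q [-0.13 -0.23  1.73  0.    1.63 -0.22] speed frac [0.14 0.04 0.03 0.   0.   0.08] wrist zmin 0.458
6 x [0.0, -0.01, 8.51, -0.0, -0.0, -0.0]
  end [ 0.48  -0.03   0.069] q [-0.13 -0.2   1.81  0.    1.54 -0.22] speed frac [0.   0.02 0.05 0.   0.06 0.  ] wrist zmin 0.407
6 x [0.0, 0.0, -21.83, -0.0, -0.0, -0.0]
  end [ 0.48 -0.03  0.2 ] q [-0.13 -0.24  1.6   0.    1.78 -0.22] speed frac [0.   0.05 0.16 0.   0.16 0.  ] wrist zmin 0.407
24 x [-4.17, -0.49, -3.72, 0.0, 3.65, -0.0]
  end [ 0.4792 -0.15
[... 354 characters left out ...]
0.0556] q [-0.67  0.61  1.55  1.05  2.15 -0.77] speed frac [0.06 0.07 0.1  0.03 0.05 0.01] wrist zmin 0.070
10 x [11.39, -0.01, -0.5, 0.0, -0.0, -0.0]
  end [ 0.4793 -0.0221  0.1696] q [-0.67  0.42  1.57  1.16  2.23 -0.57] speed frac [0.   0.1  0.02 0.05 0.03 0.08] wrist zmin 0.070
30 x [-0.35, -2.41, -3.39, 0.0, 0.0, 6.0]
 IK fail at [ 0.479 -0.122  0.22 ]
  end [ 0.4792 -0.1221  0.2196] q [-0.78  0.49  1.38  1.18  2.38  2.56] speed frac [0.03 0.04 0.05 0.02 0.02 0.43] wrist zmin 0.184
30 x [0.6, 2.36, -3.39, -0.0, -0.0, -6.0]
 IK fail at [ 0.497 -0.09   0.213]
  end [ 0.4967 -0.0902  0.2126] q [-0.73  0.48  1.39  1.21  2.32 -2.57] speed frac [0.02 0.04 0.05 0.01 0.02 0.39] wrist zmin 0.184
```

Emit:
{"method": "carry_out", "body": {"plan": [-9.5,8.75,2.5,-0.95,-2.16,-1.12,-9.5,8.75,2.5,-0.95,-2.16,-1.12,-9.5,8.75,2.5,-0.95,-2.16,-1.12,-9.5,8.75,2.5,-0.95,-2.16,-1.12,-9.5,8.75,2.5,-0.95,-2.16,-1.12,-9.5,8.75,2.5,-0.95,-2.16,-1.12,-9.5,8.75,2.5,-0.95,-2.16,-1.12,-9.5,8.75,2.5,-0.95,-2.16,-1.12,-9.5,8.75,2.5,-0.95,-2.16,-1.12,-9.5,8.75,2.5,-0.95,-2.16,-1.12,-9.5,8.75,2.5,-0.95,-2.16,-1.12,-9.5,8.75,2.5,-0.95,-2.16,-1.12]}}

```text
time: 5.53
ee_pos: [0.4365, -0.0663, 0.2727]
eef_rot: [0.891, 0.385, 0.147, -0.19]
ft_force: [-0.4, -0.4, -0.7]
opening: 0.0878
grasp_force: 0.0
```

Emit:
{"method": "carry_out", "body": {"plan": [-9.5,8.75,2.5,-0.95,-2.16,-1.12,-9.5,8.75,2.5,-0.95,-2.16,-1.12,-9.5,8.75,2.5,-0.95,-2.16,-1.12,-9.5,8.75,2.5,-0.95,-2.16,-1.12,-9.5,8.75,2.5,-0.95,-2.16,-1.12,-9.5,8.75,2.5,-0.95,-2.16,-1.12,-9.5,8.75,2.5,-0.95,-2.16,-1.12,-9.5,8.75,2.5,-0.95,-2.16,-1.12,-9.5,8.75,2.5,-0.95,-2.16,-1.12,-9.5,8.75,2.5,-0.95,-2.16,-1.12,-9.5,8.75,2.5,-0.95,-2.16,-1.12,-9.5,8.75,2.5,-0.95,-2.16,-1.12]}}

```text
time: 6.53
ee_pos: [0.4552, -0.2065, 0.2067]
eef_rot: [0.865, 0.502, 0.003, 0.008]
ft_force: [-0.5, -0.4, -0.1]
opening: 0.088
grasp_force: 0.0
```

Run:
```python
from go import *
go(*down((.454,-.206,.068),60),10)
```

```text
10 x [0.01, -0.26, 13.87, 0.1, 0.02, 0.02]
  end [ 0.4539 -0.206   0.068 ] q [-0.49 -0.15  1.76 -0.    1.53  0.03] speed frac [0.   0.04 0.1  0.   0.09 0.  ] wrist zmin 0.406
```

Emit:
{"method": "carry_out", "body": {"plan": [0,0,13.2,0,0,0,0,0,13.2,0,0,0,0,0,13.2,0,0,0,0,0,13.2,0,0,0,0,0,13.2,0,0,0,0,0,13.2,0,0,0,0,0,13.2,0,0,0,0,0,13.2,0,0,0,0,0,13.2,0,0,0,0,0,13.2,0,0,0,0,0,0,0,0,0,0,0,0,0,0,0]}}

```text
time: 7.53
ee_pos: [0.4551, -0.2062, 0.0693]
eef_rot: [0.865, 0.501, 0.002, 0.002]
ft_force: [-0.1, -0.9, -0.8]
opening: 0.0876
grasp_force: 0.0
```

Emit:
{"method": "carry_out", "body": {"plan": [0,0,0,0,0,0,0,0,0,0,0,0,0,0,0,0,0,0,0,0,0,0,0,0,0,0,0,0,0,0,0,0,0,0,0,0,0,0,0,0,0,0,0,0,0,0,0,0], "claw": -1}}

```text
time: 8.2
ee_pos: [0.4557, -0.2065, 0.0711]
eef_rot: [0.865, 0.501, 0.002, 0.003]
ft_force: [-2.0, 0.7, 3.8]
opening: 0.0599
grasp_force: 29.9
```

Emit:
{"method": "carry_out", "body": {"plan": [0,0,-13,0,0,0,0,0,-13,0,0,0,0,0,-13,0,0,0,0,0,-13,0,0,0,0,0,0,0,0,0]}}

```text
time: 8.62
ee_pos: [0.4567, -0.2071, 0.1267]
eef_rot: [0.865, 0.501, 0.004, 0.005]
ft_force: [0.5, -0.7, -2.1]
opening: 0.0599
grasp_force: 29.9
```

Emit:
{"method": "carry_out", "body": {"plan": [15,-1.4,0,0,0,-2.93,15,-1.4,0,0,0,-2.93,15,-1.4,0,0,0,-2.93,15,-1.4,0,0,0,-2.93,15,-1.4,0,0,0,-2.93,15,-1.4,0,0,0,-2.93,15,-1.4,0,0,0,-2.93,15,-1.4,0,0,0,-2.93,15,-1.4,0,0,0,-2.93,15,-1.4,0,0,0,-2.93,15,-1.4,0,0,0,-2.93,15,-1.4,0,0,0,-2.93]}}

```text
time: 9.62
ee_pos: [0.4813, -0.0295, 0.1221]
eef_rot: [0.673, 0.74, 0.001, 0.003]
ft_force: [0.3, -0.2, -3.1]
opening: 0.06
grasp_force: 29.9
```

Emit:
{"method": "carry_out", "body": {"plan": [0,0,0,0,0,0,0,0,8,0,0,0,0,0,8,0,0,0,0,0,8,0,0,0,0,0,8,0,0,0,0,0,8,0,0,0,0,0,4,0,0,0,0,0,4,0,0,0,0,0,0,0,0,0,0,0,0,0,0,0]}}

```text
time: 10.45
ee_pos: [0.4816, -0.0304, 0.0741]
eef_rot: [0.674, 0.739, 0.001, 0.003]
ft_force: [0.8, 0.3, -2.2]
opening: 0.0598
grasp_force: 29.9
```

Emit:
{"method": "carry_out", "body": {"plan": [0,0,2,0,0,0,0,0,1,0,0,0,0,0,0,0,0,0,0,0,0,0,0,0]}}

```text
time: 10.78
ee_pos: [0.4817, -0.0303, 0.0713]
eef_rot: [0.674, 0.739, 0.001, 0.003]
ft_force: [0.1, -0.4, -2.1]
opening: 0.0601
grasp_force: 29.9
```

Emit:
{"method": "carry_out", "body": {"plan": [0,0,0,0,0,0,0,0,0,0,0,0,0,0,0,0,0,0,0,0,0,0,0,0,0,0,0,0,0,0,0,0,0,0,0,0], "claw": 1}}

```text
time: 11.28
ee_pos: [0.4817, -0.0303, 0.0713]
eef_rot: [0.674, 0.739, 0.001, 0.003]
ft_force: [-0.8, 0.8, -0.1]
opening: 0.0878
grasp_force: 0.0
```

Emit:
{"method": "carry_out", "body": {"plan": [0,0,-20,0,0,0,0,0,-22,0,0,0,0,0,-22,0,0,0,0,0,-22,0,0,0,0,0,-22,0,0,0,0,0,-22,0,0,0,0,0,0,0,0,0,0,0,0,0,0,0]}}

```text
time: 11.95
ee_pos: [0.4814, -0.0301, 0.2024]
eef_rot: [0.674, 0.739, 0.002, 0.004]
ft_force: [0.0, 0.9, 0.1]
opening: 0.088
grasp_force: 0.0
```

Run:
```python
from go import *
im,d,K,R,t=grab("wrist"); C=cloud(d,K,R,t); v,u=np.indices(d.shape)
for nm,(im,d,K,R,t) in (("w",(im,d,K,R,t)),("scene",grab("scene"))):
    C=cloud(d,K,R,t)
    m=(abs(C[...,2]-.096)<.006)&(abs(C[...,0]-.48)<.06)&(abs(C[...,1]+.03)<.06)&(d>.17)
    print(nm,m.sum(),np.median(C[m][:,2]),cv2.minAreaRect((C[m][:,:2]*1000).astype(np.float32)))
print(sensors.observe()["ee_pos"],sensors.observe()["time"])
s,q=go(*pose((.48,-.16,.20),95.2,-2.5,1),24)
```

```text
w 3715 0.09568391397820242 ((481.81048583984375, -30.503128051757812), (59.95455551147461, 60.01994705200195), 5.1631760597229)
scene 311 0.09532158591100648 ((481.77593994140625, -30.71160125732422), (63.05690002441406, 61.49198532104492), 4.591885566711426)
[ 0.48044918 -0.03001009  0.19984272] 12.05
24 x [-4.17, -0.51, -3.72, 0.0, 3.65, 0.01]
  end [ 0.4792 -0.1521  0.1996] q [-0.81  0.57  1.3   1.16  2.4  -0.51] speed frac [0.24 0.19 0.06 0.24 0.11 0.15] wrist zmin 0.215
```

The pot now stands at (0.482, −0.0305), square to the mat (5.2°). Next I tilt the tool to horizontal, clear of the pot.

Emit:
{"method": "carry_out", "body": {"plan": [-4.2,-0.5,-3.7,0,3.65,0,-4.2,-0.5,-3.7,0,3.65,0,-4.2,-0.5,-3.7,0,3.65,0,-4.2,-0.5,-3.7,0,3.65,0,-4.2,-0.5,-3.7,0,3.65,0,-4.2,-0.5,-3.7,0,3.65,0,-4.2,-0.5,-3.7,0,3.65,0,-4.2,-0.5,-3.7,0,3.65,0,-4.2,-0.5,-3.7,0,3.65,0,-4.2,-0.5,-3.7,0,3.65,0,-4.2,-0.5,-3.7,0,3.65,0,-4.2,-0.5,-3.7,0,3.65,0]}}

```text
time: 13.05
ee_pos: [0.48, -0.0916, 0.2237]
eef_rot: [0.625, 0.686, 0.253, -0.275]
ft_force: [-0.1, -0.4, 0.4]
opening: 0.088
grasp_force: 0.0
```

Emit:
{"method": "carry_out", "body": {"plan": [-4.2,-0.5,-3.7,0,3.65,0,-4.2,-0.5,-3.7,0,3.65,0,-4.2,-0.5,-3.7,0,3.65,0,-4.2,-0.5,-3.7,0,3.65,0,-4.2,-0.5,-3.7,0,3.65,0,-4.2,-0.5,-3.7,0,3.65,0,-4.2,-0.5,-3.7,0,3.65,0,-4.2,-0.5,-3.7,0,3.65,0,-4.2,-0.5,-3.7,0,3.65,0,-4.2,-0.5,-3.7,0,3.65,0,-4.2,-0.5,-3.7,0,3.65,0,-4.2,-0.5,-3.7,0,3.65,0]}}

```text
time: 14.05
ee_pos: [0.4798, -0.1523, 0.1986]
eef_rot: [0.485, 0.533, 0.468, -0.511]
ft_force: [-0.3, -0.3, -0.4]
opening: 0.0879
grasp_force: 0.0
```

Emit:
{"method": "carry_out", "body": {"plan": [0,0,0,0,0,0,0,0,0,0,0,0,0,0,0,0,0,0]}}

```text
time: 14.3
ee_pos: [0.4801, -0.152, 0.2]
eef_rot: [0.486, 0.536, 0.467, -0.509]
ft_force: [-0.2, -0.6, 1.0]
opening: 0.0876
grasp_force: 0.0
```

Run:
```python
from go import *
print(sensors.observe()["ee_pos"],sensors.observe()["qpos"].round(3))
im=grab("scene")[0]; cv2.imwrite("pics/s2.png",cv2.resize(im[90:290,60:330],None,fx=2.9,fy=2.9,interpolation=2))
s,q=go(*pose((.482,-.16,.056),95.2,-2.5,1),12)
s,q=go(*pose((.482,-.0305,.056),95.2,-2.5,1),11,s,q)
```

```text
[ 0.48012289 -0.15201635  0.19997278] [-0.811  0.568  1.299  1.156  2.399 -0.509]
12 x [-12.07, 0.05, 0.54, -0.01, 0.01, 0.03]
  end [ 0.4813 -0.1521  0.0557] q [-0.81  0.78  1.29  0.98  2.3  -0.75] speed frac [0.   0.09 0.02 0.07 0.03 0.09] wrist zmin 0.071
11 x [0.51, 1.06, 11.72, 0.0, 0.01, 0.0]
  end [ 0.4813 -0.0225  0.0557] q [-0.67  0.61  1.55  1.05  2.15 -0.77] speed frac [0.07 0.08 0.11 0.03 0.05 0.01] wrist zmin 0.070
```

View pics/s2.png

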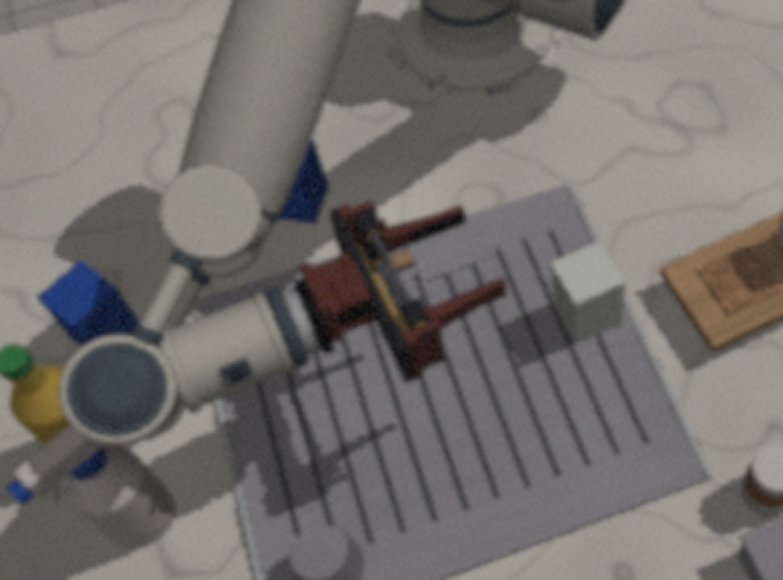

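The view shows the tool horizontal with nothing sticking out at the camera mount. The J5 housing at (115,385) is close to the spray bottle, so I will go forward over the pot and come down with the fingers straddling it. I check the housing's size from depth.

Run:
```python
from go import *
st=sensors.observe(); q=st["qpos"]; P,R,e,w=fk(q,p,True); D=rz(q[0])@ry(q[1]+q[2])@rz(q[3])
print("w",w.round(3),"j5 axis",(D@[0,1,0]).round(3),"tool z",R[:,2].round(3))
for n in("scene","top"):
    im,d,K,Rc,t=grab(n); C=cloud(d,K,Rc,t)
    X=C[(d>0)&(np.linalg.norm(C[...,:2]-w[:2],axis=-1)<.25)&(C[...,2]>.1)]-w
    ax=D@[0,1,0]; tz=R[:,2]; other=np.cross(ax,tz)
    L=np.stack([X@ax,X@tz,X@other],1)
    # near housing
    m=(np.abs(L[:,1])<.03)&(np.abs(L[:,2])<.03); print(n,m.sum(),"axis extent",np.percentile(L[m][:,0],[2,25,50,75,98]).round(3))
    for a in np.arange(-.10,.27,.03):
        k=(abs(L[:,1]-a)<.015)&(abs(L[:,2])<.12)&(np.abs(L[:,0])<.13)
        if k.sum()>10: print("  tz %.2f ax %s oth %s"%(a,np.percentile(L[k][:,0],[3,97]).round(3),np.percentile(L[k][:,2],[3,97]).round(3)))
s,q=go(*pose((.482,-.0305,.20),95.2,-2.5,1),12)
s,q=go(*pose((.482,-.0305,.056),95.2,-2.5,1),12,s,q)
w=fk(q,p,True)[3]; D=rz(q[0])@ry(q[1]+q[2])@rz(q[3]); print("pick w",w,"axis",D@[0,1,0])
pl=ik(*pose((.525,.138,.086),95.2,2.5,-1),[np.r_[q[:5],2.4]])
for q in pl: D=rz(q[0])@ry(q[1]+q[2])@rz(q[3]); print("place",q.round(2),fk(q,p,True)[3],"axis",D@[0,1,0])
```

```text
w [ 0.511 -0.489  0.216] j5 axis [0.475 0.085 0.876] tool z [-0.092  0.995 -0.047]
scene 660 axis extent [0.058 0.064 0.067 0.069 0.071]
  tz -0.10 ax [-0.124 -0.01 ] oth [-0.064  0.079]
  tz -0.07 ax [-0.12  -0.015] oth [-0.088  0.072]
  tz -0.04 ax [-0.098  0.064] oth [-0.085  0.027]
  tz -0.01 ax [0.055 0.071] oth [-0.043  0.042]
  tz 0.02 ax [-0.044  0.071] oth [-0.041  0.041]
  tz 0.05 ax [-0.043  0.063] oth [-0.034  0.058]
  tz 0.08 ax [-0.047  0.062] oth [-0.033  0.111]
  tz 0.11 ax [-0.045  0.061] oth [-0.033  0.116]
  tz 0.14 ax [-0.045  0.06 ] oth [-0.034  0.116]
  tz 0.17 ax [0.001 0.06 ] oth [-0.03   0.117]
  tz 0.20 ax [-0.009  0.033] oth [-0.022  0.117]
  tz 0.23 ax [-0.032  0.065] oth [-0.079  0.077]
top 211 axis extent [0.057 0.063 0.067 0.069 0.074]
  tz -0.10 ax [-0.129 -0.011] oth [-0.046  0.086]
  tz -0.07 ax [-0.127 -0.015] oth [-0.037  0.081]
  tz -0.04 ax [-0.05   0.065] oth [-0.024  0.039]
  tz -0.01 ax [-0.051  0.072] oth [-0.035  0.047]
  tz 0.02 ax [-0.049  0.071] oth [-0.03   0.046]
  tz 0.05 ax [-0.047  0.063] oth [-0.018  0.064]
  tz 0.08 ax [0.012 0.062] oth [-0.024  0.111]
  tz 0.11 ax [0.012 0.062] oth [-0.019  0.117]
  tz 0.14 ax [-0.004  0.062] oth [-0.019  0.118]
  tz 0.17 ax [-0.008  0.06 ] oth [-0.019  0.118]
  tz 0.20 ax [-0.025  0.03 ] oth [-0.001  0.046]
  tz 0.23 ax [-0.033  0.064] oth [-0.049  0.086]
12 x [0.36, 1.08, 10.74, -0.01, 0.02, 0.04]
  end [ 0.4814 -0.0225  0.1997] q [-0.67  0.38  1.56  1.2   2.25 -0.51] speed frac [0.06 0.08 0.1  0.02 0.05 0.01] wrist zmin 0.214
12 x [-11.99, -0.0, 0.52, 0.0, -0.0, -0.0]
  end [ 0.4812 -0.0225  0.0557] q [-0.67  0.61  1.55  1.05  2.15 -0.77] speed frac [0.   0.1  0.02 0.06 0.03 0.09] wrist zmin 0.070
pick w [ 0.51175334 -0.35916688  0.07036559] axis [0.68784148 0.09366055 0.71979289]
place [-0.39  0.54  1.66  1.31  1.98  2.47] [ 0.55491712 -0.19066682  0.07159843] axis [0.62174132 0.0222592  0.78290629]
```

Run:
```python
from go import *
st=sensors.observe(); q=st["qpos"]; P,R,e,w=fk(q,p,True); D=rz(q[0])@ry(q[1]+q[2])@rz(q[3]); ax=D@[0,1,0]
tz=R[:,2]; up=R[:,0]; sd=R[:,1]; fo=np.cross(ax,tz)
A=[]
for n in("scene","top"):
    im,d,K,Rc,t=grab(n); C=cloud(d,K,Rc,t); A.append(C[(d>0)&(np.linalg.norm(C-w,axis=-1)<.4)]-w)
X=np.concatenate(A)
def circ(a,b):
    f=lambda c:np.hypot(a-c[0],b-c[1])-c[2]; r=least_squares(f,[0,0,.05],loss="soft_l1",f_scale=.003); return r.x.round(3),np.median(abs(r.fun)).round(4)
L=np.stack([X@sd,X@up,X@tz],1)
for a in np.arange(.05,.30,.02):
    k=(abs(L[:,2]-a)<.01)&(L[:,1]>-.03)&(abs(L[:,0])<.1)&(L[:,1]<.1)
    print("tube tz %.2f n%d sd %s upmax %.3f"%(a,k.sum(),np.percentile(L[k][:,0],[2,98]).round(3),np.percentile(L[k][:,1],98)),circ(L[k][:,0],L[k][:,1]))
H=np.stack([X@ax,X@tz,X@fo],1)
for a in np.arange(-.20,.09,.02):
    k=(abs(H[:,0]-a)<.01)&(np.hypot(H[:,1],H[:,2])<.075)&(H[:,1]<.03)
    if k.sum()>15: print("housing ax %.2f n%d tz %s fo %s"%(a,k.sum(),np.percentile(H[k][:,1],[2,98]).round(3),np.percentile(H[k][:,2],[2,98]).round(3)),circ(H[k][:,1],H[k][:,2]))
```

```text
tube tz 0.05 n513 sd [-0.068  0.039] upmax 0.080 (array([-0.022,  0.017,  0.053]), np.float64(0.007))
tube tz 0.07 n495 sd [-0.077  0.037] upmax 0.089 (array([-0.037,  0.027,  0.054]), np.float64(0.0077))
tube tz 0.09 n524 sd [-0.09   0.041] upmax 0.099 (array([-0.043,  0.034,  0.059]), np.float64(0.0088))
tube tz 0.11 n480 sd [-0.095  0.037] upmax 0.099 (array([-0.045,  0.033,  0.059]), np.float64(0.0094))
tube tz 0.13 n499 sd [-0.094  0.038] upmax 0.099 (array([-0.045,  0.032,  0.059]), np.float64(0.0089))
tube tz 0.15 n458 sd [-0.092  0.038] upmax 0.098 (array([-0.034, -0.021,  0.073]), np.float64(0.0073))
tube tz 0.17 n402 sd [-0.086  0.036] upmax 0.099 (array([-568.438, -946.406, 1104.023]), np.float64(0.0068))
tube tz 0.19 n366 sd [-0.095  0.017] upmax 0.096 (array([-447.01 , -569.541,  724.024]), np.float64(0.0086))
tube tz 0.21 n298 sd [-0.099  0.016] upmax 0.093 (array([-0.014, -0.004,  0.03 ]), np.float64(0.0039))
tube tz 0.23 n658 sd [-0.086  0.088] upmax 0.034 (array([ -24.367, -614.758,  615.262]), np.float64(0.0048))
tube tz 0.25 n701 sd [-0.082  0.085] upmax 0.035 (arr
[... 1245 characters left out ...]
04,  0.05 ]), np.float64(0.005))
housing ax -0.02 n179 tz [-0.071  0.028] fo [-0.036  0.044] (array([-0.012, -0.006,  0.051]), np.float64(0.0045))
housing ax -0.00 n55 tz [-0.032  0.029] fo [-0.038  0.044] (array([-0.   ,  0.   ,  0.042]), np.float64(0.0008))
housing ax 0.02 n52 tz [-0.03   0.028] fo [0.03  0.047] (array([0.   , 0.001, 0.042]), np.float64(0.001))
housing ax 0.04 n44 tz [-0.035  0.027] fo [-0.036  0.046] (array([ 0.   , -0.001,  0.045]), np.float64(0.0014))
housing ax 0.06 n1317 tz [-0.04   0.028] fo [-0.041  0.044] (array([-0.004,  0.001,  0.031]), np.float64(0.0075))
housing ax 0.08 n85 tz [-0.017  0.022] fo [-0.018  0.026] (array([0.002, 0.002, 0.016]), np.float64(0.0035))
```

Run:
```python
from go import *
L=[json.loads(l) for l in open("log.jsonl")]; q=np.array([l[0] for l in L if abs(l[0][0]+1.3727)<1e-3][0])
P,R,e,w=fk(q,p,True); D=rz(q[0])@ry(q[1]+q[2])@rz(q[3]); ax=D@[0,1,0]; f=D@[0,0,1]; o=np.cross(ax,f)
print("w",w.round(3),"ax",ax.round(2))
for n in("top0","scene0"):
    z=np.load("pics/%s.npz"%n); C=cloud(z["d"],z["K"],z["R"],z["t"]); X=C[(z["d"]>0)&(np.linalg.norm(C-w,axis=-1)<.3)]-w
    H=np.stack([X@ax,X@f,X@o],1)
    for a in np.arange(-.2,.13,.02):
        k=(abs(H[:,1]-a)<.01)
        if k.sum()>8: print(n,"f %.2f n%d ax"%(a,k.sum()),np.percentile(H[k][:,0],[3,97]).round(3),"o",np.percentile(H[k][:,2],[3,97]).round(3))
```

```text
w [ 0.151 -0.581  0.571] ax [0.98 0.2  0.  ]
top0 f -0.20 n331 ax [-0.055  0.058] o [-0.053 -0.011]
top0 f -0.18 n348 ax [-0.056  0.059] o [-0.048 -0.01 ]
top0 f -0.16 n210 ax [-0.057  0.059] o [-0.046  0.021]
top0 f -0.14 n202 ax [-0.057  0.059] o [-0.037  0.21 ]
top0 f -0.12 n218 ax [-0.06  0.06] o [-0.014  0.208]
top0 f -0.10 n206 ax [-0.058  0.059] o [-0.011  0.228]
top0 f -0.08 n257 ax [-0.058  0.058] o [-0.012  0.186]
top0 f -0.06 n336 ax [-0.058  0.058] o [-0.013  0.136]
top0 f -0.04 n502 ax [-0.056  0.058] o [-0.033  0.074]
top0 f -0.02 n448 ax [-0.06   0.065] o [-0.045 -0.014]
top0 f -0.00 n425 ax [-0.062  0.067] o [-0.048 -0.022]
top0 f 0.02 n353 ax [-0.058  0.066] o [-0.044 -0.017]
top0 f 0.04 n129 ax [-0.055  0.058] o [-0.033 -0.011]
scene0 f -0.20 n396 ax [-0.001  0.06 ] o [-0.05   0.025]
scene0 f -0.18 n458 ax [-0.013  0.061] o [-0.046  0.035]
scene0 f -0.16 n582 ax [-0.046  0.061] o [-0.042  0.034]
scene0 f -0.14 n642 ax [-0.048  0.061] o [-0.033  0.229]
scene0 f -0.12 n452 ax [-0.05   0.063] o [-0.012  0.263]
scene0 f -0.10 n315 ax [-0.051  0.061] o [-0.01   0.237]
scene0 f -0.08 n453 ax [-0.049  0.06 ] o [-0.01   0.241]
scene0 f -0.06 n664 ax [-0.044  0.061] o [-0.01   0.245]
scene0 f -0.04 n767 ax [-0.001  0.061] o [-0.009  0.252]
scene0 f -0.02 n541 ax [-0.021  0.039] o [0.064 0.29 ]
scene0 f -0.00 n259 ax [-0.022  0.038] o [0.137 0.271]
scene0 f 0.02 n108 ax [-0.019  0.038] o [0.236 0.26 ]
```

Depth shows the J5 housing reaches about 80 mm below the wrist centre, so a level tool would scrape the board. I will grasp with the tool 8.5° nose-down, which keeps the wrist near z = 0.10. At the place the tool will be about level with the pot tilted about 8°, and the pot settles flat on the mat.

```bash
cat >> go.py <<'E'
def low(q):
    w=fk(q,p,True)[3]; az=(rz(q[0])@ry(q[1]+q[2])@rz(q[3])@[0,1,0])[2]
    print("   wrist",w.round(3),"housing bottom %.3f"%(w[2]-.067*abs(az)-.046*np.sqrt(1-az*az)))
E
python3 - <<'E'
from go import *
s,q=go(*pose((.482,-.0305,.20),95.2,-8.5,1),12)
s,q=go(*pose((.482,-.0305,.050),95.2,-8.5,1),11,s,q); low(q)
s,q=go(*pose((.482,-.0305,.18),95.2,-8.5,1),10,s,q)
s,q=go(s[0],s[1]@rz(np.radians(179.9)),30,s,q); low(q)
c=np.array([.525,.138,0])+.004*np.array([-.0906,.996,0])
s,q=go(*pose(c+[0,0,.18],95.2,-.5,-1),15,s,q)
s,q=go(*pose(c+[0,0,.087],95.2,-.5,-1),12,s,q); low(q)
E
```

```text
12 x [0.8, 1.08, 10.72, -0.01, -0.48, 0.04]
  end [ 0.4813 -0.0226  0.1988] q [-0.66  0.33  1.55  1.12  2.21 -0.52] speed frac [0.07 0.1  0.1  0.02 0.06 0.02] wrist zmin 0.217
11 x [-13.49, -0.0, 2.01, 0.0, -0.0, -0.0]
  end [ 0.4812 -0.0225  0.0488] q [-0.66  0.56  1.56  0.98  2.09 -0.77] speed frac [0.   0.11 0.02 0.06 0.04 0.1 ] wrist zmin 0.099
   wrist [ 0.511 -0.356  0.099] housing bottom 0.019
10 x [12.86, -0.0, -1.93, 0.0, -0.0, -0.0]
  end [ 0.4813 -0.0227  0.1788] q [-0.66  0.35  1.56  1.1   2.2  -0.55] speed frac [0.   0.11 0.02 0.05 0.04 0.09] wrist zmin 0.099
30 x [0.0, -0.0, 0.0, -0.0, -0.0, 6.0]
  end [ 0.4813 -0.0227  0.1788] q [-0.66  0.35  1.56  1.1   2.2   2.59] speed frac [0.  0.  0.  0.  0.  0.4] wrist zmin 0.229
   wrist [ 0.511 -0.356  0.229] housing bottom 0.147
15 x [-1.0, -3.86, 11.17, -0.0, -0.53, -0.0]
 IK fail at [0.504 0.069 0.176]
  end [0.504  0.0694 0.1765] q [-0.54  0.33  1.64  1.21  2.1   2.62] speed frac [0.09 0.02 0.05 0.06 0.05 0.02] wrist zmin 0.204
12 x [7.17, -2.26, 6.86, -0.0, -0.31, -0.0]
  end [0.5239 0.1499 0.0869] q [-0.38  0.5   1.67  1.28  1.95  2.49] speed frac [0.14 0.08 0.06 0.07 0.1  0.05] wrist zmin 0.090
   wrist [ 0.554 -0.187  0.09 ] housing bottom 0.009
```

Emit:
{"method": "carry_out", "body": {"plan": [0.8,1.1,10.7,0,-0.5,0.04,0.8,1.1,10.7,0,-0.5,0.04,0.8,1.1,10.7,0,-0.5,0.04,0.8,1.1,10.7,0,-0.5,0.04,0.8,1.1,10.7,0,-0.5,0.04,0.8,1.1,10.7,0,-0.5,0.04,0.8,1.1,10.7,0,-0.5,0.04,0.8,1.1,10.7,0,-0.5,0.04,0.8,1.1,10.7,0,-0.5,0.04,0.8,1.1,10.7,0,-0.5,0.04,0.8,1.1,10.7,0,-0.5,0.04,0.8,1.1,10.7,0,-0.5,0.04]}}

```text
time: 15.55
ee_pos: [0.4814, -0.0219, 0.1978]
eef_rot: [0.512, 0.56, 0.439, -0.482]
ft_force: [0.4, 0.1, 0.4]
opening: 0.0877
grasp_force: 0.0
```

Emit:
{"method": "carry_out", "body": {"plan": [0,0,0,0,0,0,0,0,0,0,0,0]}}

```text
time: 15.72
ee_pos: [0.4812, -0.0223, 0.1981]
eef_rot: [0.511, 0.56, 0.439, -0.483]
ft_force: [-0.8, -0.3, -0.0]
opening: 0.0878
grasp_force: 0.0
```

Run:
```python
from go import *
s,q=go(*pose((.482,-.0305,.048),95.2,-8.5,1),11); low(q)
```

```text
11 x [-13.6, 0.02, 2.02, -0.01, 0.01, -0.01]
  end [ 0.4813 -0.0225  0.0468] q [-0.66  0.56  1.56  0.98  2.09 -0.77] speed frac [0.   0.11 0.02 0.06 0.04 0.1 ] wrist zmin 0.097
   wrist [ 0.512 -0.356  0.097] housing bottom 0.017
```

Emit:
{"method": "carry_out", "body": {"plan": [-13.6,0,2,0,0,0,-13.6,0,2,0,0,0,-13.6,0,2,0,0,0,-13.6,0,2,0,0,0,-13.6,0,2,0,0,0,-13.6,0,2,0,0,0,-13.6,0,2,0,0,0,-13.6,0,2,0,0,0,-13.6,0,2,0,0,0,-13.6,0,2,0,0,0,-13.6,0,2,0,0,0,0,0,0,0,0,0]}}

```text
time: 16.72
ee_pos: [0.4802, -0.0228, 0.0438]
eef_rot: [0.512, 0.558, 0.438, -0.484]
ft_force: [-0.5, 0.6, 0.1]
opening: 0.0878
grasp_force: 0.0
```

Emit:
{"method": "carry_out", "body": {"plan": [0,0,0,0,0,0,0,0,0,0,0,0,0,0,0,0,0,0,0,0,0,0,0,0,0,0,0,0,0,0,0,0,0,0,0,0,0,0,0,0,0,0,0,0,0,0,0,0], "claw": -1}}

```text
time: 17.38
ee_pos: [0.4813, -0.0237, 0.0474]
eef_rot: [0.511, 0.56, 0.439, -0.482]
ft_force: [-0.8, -1.0, 4.7]
opening: 0.06
grasp_force: 30.0
```

Emit:
{"method": "carry_out", "body": {"plan": [12.9,0,-1.9,0,0,0,12.9,0,-1.9,0,0,0,12.9,0,-1.9,0,0,0,12.9,0,-1.9,0,0,0,12.9,0,-1.9,0,0,0,12.9,0,-1.9,0,0,0,12.9,0,-1.9,0,0,0,12.9,0,-1.9,0,0,0,12.9,0,-1.9,0,0,0,0,0,0,0,0,0,0,0,0,0,0,0]}}

```text
time: 18.3
ee_pos: [0.4815, -0.0232, 0.1647]
eef_rot: [0.511, 0.56, 0.439, -0.482]
ft_force: [0.2, -0.3, -2.7]
opening: 0.06
grasp_force: 30.0
```

Run:
```python
from go import *
hi[5]=2.65
st=sensors.observe(); print(st["ee_pos"],st["opening"],st["time"])
im,d,K,R,t=grab("wrist"); C=cloud(d,K,R,t); Q=Rn.from_quat(st["eef_rot"]).as_matrix()
L=(C-st["ee_pos"])@Q   # tool coords
m=(d>.05)&(abs(L[...,1])<.029)&(abs(L[...,2]+.008)<.06)&(L[...,0]>.02)
X=C[m]; print(m.sum(),np.median(X[:,2]))
c=X.mean(0); n=np.linalg.svd(X-c)[2][2]; print("base centre",c,"normal",n,"in tool",(c-st["ee_pos"])@Q)
s,q=go(st["ee_pos"],Q@rz(np.radians(179.9)),30)
c=np.array([.525,.138,0])+.004*np.array([-.0906,.996,0])
s,q=go(*pose(c+[0,0,.15],95.2,-1.5,-1),22,s,q)
s,q=go(*pose(c+[0,0,.092],95.2,-1.5,-1),8,s,q); low(q)
```

```text
[ 0.48146813 -0.02320332  0.16468783] 0.06000545551278007 18.3
11359 0.20989402178982
base centre [ 0.48396976 -0.04991116  0.20659484] normal [-0.02469909  0.26675921 -0.96344667] in tool [ 3.74019952e-02 -1.28534588e-06 -3.28154653e-02]
30 x [0.01, -0.04, -0.01, -0.0, 0.0, 5.99]
  end [ 0.4814 -0.0232  0.1647] q [-0.66  0.37  1.56  1.09  2.19  2.56] speed frac [0.  0.  0.  0.  0.  0.4] wrist zmin 0.214
22 x [-0.02, -2.64, 7.7, 0.0, -0.32, 0.01]
  end [0.5238 0.15   0.1497] q [-0.38  0.37  1.68  1.31  1.97  2.6 ] speed frac [0.06 0.01 0.03 0.04 0.04 0.01] wrist zmin 0.159
8 x [7.24, -0.02, 0.18, 0.01, -0.01, -0.01]
  end [0.5239 0.15   0.0918] q [-0.38  0.48  1.68  1.27  1.95  2.5 ] speed frac [0.   0.06 0.01 0.02 0.01 0.05] wrist zmin 0.100
   wrist [ 0.555 -0.187  0.1  ] housing bottom 0.019
```

Emit:
{"method": "carry_out", "body": {"plan": [0,0,0,0,0,6,0,0,0,0,0,6,0,0,0,0,0,6,0,0,0,0,0,6,0,0,0,0,0,6,0,0,0,0,0,6,0,0,0,0,0,6,0,0,0,0,0,6,0,0,0,0,0,6,0,0,0,0,0,6,0,0,0,0,0,6,0,0,0,0,0,6]}}

```text
time: 19.35
ee_pos: [0.4811, -0.0229, 0.1629]
eef_rot: [0.743, 0.149, 0.069, -0.649]
ft_force: [-0.2, -1.2, -2.4]
opening: 0.0599
grasp_force: 30.0
```

Emit:
{"method": "carry_out", "body": {"plan": [0,0,0,0,0,6,0,0,0,0,0,6,0,0,0,0,0,6,0,0,0,0,0,6,0,0,0,0,0,6,0,0,0,0,0,6,0,0,0,0,0,6,0,0,0,0,0,6,0,0,0,0,0,6,0,0,0,0,0,6,0,0,0,0,0,6,0,0,0,0,0,6]}}

```text
time: 20.35
ee_pos: [0.481, -0.0229, 0.1629]
eef_rot: [0.688, -0.316, -0.326, -0.566]
ft_force: [0.5, 0.0, -2.1]
opening: 0.0598
grasp_force: 30.0
```

Emit:
{"method": "carry_out", "body": {"plan": [0,0,0,0,0,6,0,0,0,0,0,6,0,0,0,0,0,6,0,0,0,0,0,6,0,0,0,0,0,6,0,0,0,0,0,5.9,0,0,0,0,0,0,0,0,0,0,0,0]}}

```text
time: 21.02
ee_pos: [0.4811, -0.0229, 0.1632]
eef_rot: [0.56, -0.51, -0.482, -0.44]
ft_force: [-1.2, 0.3, -2.4]
opening: 0.0602
grasp_force: 30.0
```

Run:
```python
from go import *
hi[5]=2.65
print(sensors.observe()["qpos"].round(3))
c=np.array([.525,.138,0])+.005*np.array([-.0906,.996,0])
s,q=go(*pose(c+[0,0,.15],95.2,0,-1),22)
s,q=go(*pose(c+[0,0,.0975],95.2,0,-1),6,s,q); low(q)
```

```text
[-0.662  0.374  1.564  1.085  2.189  2.557]
22 x [0.01, -2.66, 7.72, 0.0, -0.39, 0.0]
  end [0.5238 0.1509 0.15  ] q [-0.38  0.39  1.68  1.33  1.98  2.59] speed frac [0.06 0.01 0.03 0.05 0.04 0.01] wrist zmin 0.150
6 x [8.76, 0.0, -0.0, 0.02, 0.01, 0.01]
  end [0.5238 0.151  0.0975] q [-0.38  0.48  1.68  1.3   1.96  2.5 ] speed frac [0.   0.08 0.01 0.02 0.02 0.06] wrist zmin 0.097
   wrist [ 0.554 -0.186  0.097] housing bottom 0.016
```

Emit:
{"method": "carry_out", "body": {"plan": [0,-2.7,7.7,0,-0.39,0,0,-2.7,7.7,0,-0.39,0,0,-2.7,7.7,0,-0.39,0,0,-2.7,7.7,0,-0.39,0,0,-2.7,7.7,0,-0.39,0,0,-2.7,7.7,0,-0.39,0,0,-2.7,7.7,0,-0.39,0,0,-2.7,7.7,0,-0.39,0,0,-2.7,7.7,0,-0.39,0,0,-2.7,7.7,0,-0.39,0,0,-2.7,7.7,0,-0.39,0]}}

```text
time: 21.93
ee_pos: [0.5034, 0.0642, 0.1542]
eef_rot: [0.541, -0.494, -0.503, -0.458]
ft_force: [0.1, 0.3, -2.4]
opening: 0.0601
grasp_force: 30.0
```

Emit:
{"method": "carry_out", "body": {"plan": [0,-2.6,7.7,0,-0.39,0,0,-2.6,7.7,0,-0.39,0,0,-2.6,7.7,0,-0.39,0,0,-2.6,7.7,0,-0.39,0,0,-2.6,7.7,0,-0.39,0,0,-2.6,7.7,0,-0.39,0,0,-2.6,7.7,0,-0.39,0,0,-2.6,7.7,0,-0.39,0,0,-2.6,7.7,0,-0.39,0,0,-2.6,7.7,0,-0.39,0,0,-2.6,7.7,0,-0.39,0,0,0,0,0,0,0]}}

```text
time: 22.93
ee_pos: [0.5237, 0.1517, 0.1505]
eef_rot: [-0.522, 0.476, 0.523, 0.476]
ft_force: [-0.4, -0.0, -2.6]
opening: 0.0601
grasp_force: 30.0
```

Emit:
{"method": "carry_out", "body": {"plan": [8,0,0,0,0,0,8,0,0,0,0,0,8,0,0,0,0,0,8,0,0,0,0,0,8,0,0,0,0,0,8,0,0,0,0,0,0,0,0,0,0,0,0,0,0,0,0,0]}}

```text
time: 23.6
ee_pos: [0.5237, 0.1503, 0.1022]
eef_rot: [-0.522, 0.477, 0.523, 0.476]
ft_force: [0.3, 0.5, -2.2]
opening: 0.0599
grasp_force: 30.0
```

Run:
```python
from go import *
hi[5]=2.65
s=sensors.observe(); print(s["ee_pos"],s["ft_force"],s["time"]); low(s["qpos"])
im=grab("scene")[0]; cv2.imwrite("pics/s3.png",cv2.resize(im[90:270,160:430],None,fx=2.9,fy=2.9,interpolation=2))
c=np.array([.525,.138,0])+.005*np.array([-.0906,.996,0])
go(*pose(c+[0,0,.0955],95.2,0,-1),4)
```

```text
[0.52370662 0.15025133 0.10224093] [ 0.27841859  0.47282415 -2.21373222] 23.6
   wrist [ 0.555 -0.187  0.102] housing bottom 0.021
4 x [1.81, 0.0, 0.18, 0.01, 0.01, -0.02]
  end [0.5238 0.1509 0.0955] q [-0.38  0.49  1.68  1.29  1.96  2.5 ] speed frac [0.   0.01 0.   0.   0.   0.01] wrist zmin 0.095
```

View pics/s3.png

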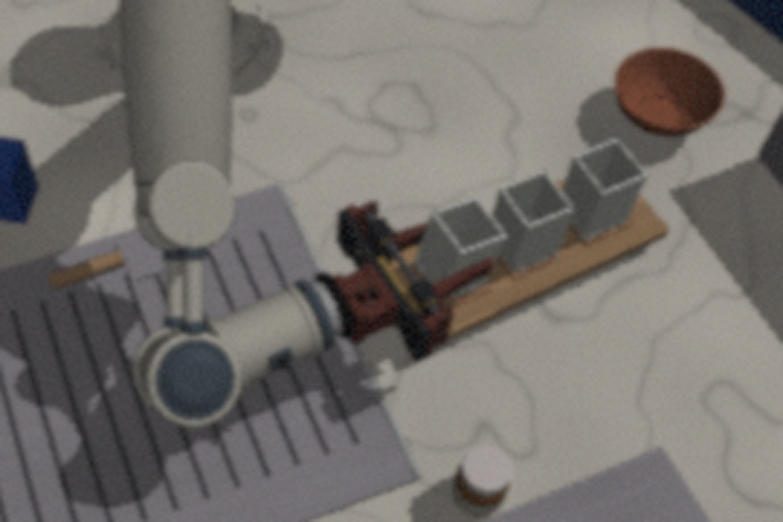

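The pot is mouth-up over the mat at (470,235), in line with its neighbours, with a slight tilt. I lower it until it touches.

Emit:
{"method": "carry_out", "body": {"plan": [2,0,0,0,0,0,2,0,0,0,0,0,2,0,0,0,0,0,1,0,0,0,0,0,0,0,0,0,0,0,0,0,0,0,0,0]}}

```text
time: 24.15
ee_pos: [0.5238, 0.1503, 0.0958]
eef_rot: [-0.522, 0.477, 0.523, 0.476]
ft_force: [0.1, 0.3, -2.1]
opening: 0.0598
grasp_force: 30.0
```

Emit:
{"method": "carry_out", "body": {"plan": [1,0,0,0,0,0,1,0,0,0,0,0,0,0,0,0,0,0,0,0,0,0,0,0]}}

```text
time: 24.48
ee_pos: [0.5239, 0.1501, 0.0954]
eef_rot: [-0.522, 0.475, 0.523, 0.477]
ft_force: [-1.8, -1.7, 6.0]
opening: 0.0599
grasp_force: 30.0
```

Emit:
{"method": "carry_out", "body": {"plan": [1,0,0,0,0,0,1,0,0,0,0,0,0,0,0,0,0,0,0,0,0,0,0,0]}}

```text
time: 24.82
ee_pos: [0.5238, 0.15, 0.0952]
eef_rot: [-0.522, 0.474, 0.523, 0.478]
ft_force: [-3.0, -0.7, 12.2]
opening: 0.0597
grasp_force: 30.0
```

```bash
cat > chk.py <<'E'
from go import *
st=sensors.observe(); print(st["time"],st["ee_pos"].round(4),"F",st["ft_force"].round(1))
for n in("scene","top"):
    im,d,K,R,t=grab(n); C=cloud(d,K,R,t)
    for nm,c in(("pot",(.525,.138)),("nb",(.516,.2375)),("nb",(.507,.337))):
        m=(d>0)&(C[...,2]>.120)&(C[...,2]<.15)&(abs(C[...,0]-c[0])<.045)&(abs(C[...,1]-c[1])<.045)
        X=C[m]; 
        if len(X)>20: A=np.c_[X[:,:2]-c,np.ones(len(X))]; print(n,nm,m.sum(),"rect",[np.round(x,1) for x in cv2.minAreaRect((X[:,:2]*1000).astype(np.float32))],"z slope",np.linalg.lstsq(A,X[:,2],rcond=None)[0].round(3))
E
python3 chk.py
```

```text
24.8167 [0.5238 0.15   0.0952] F [-3.  -0.7 12.2]
scene pot 235 rect [array([523.7, 147.8]), array([63.2, 65.6]), np.float64(6.3)] z slope [-0.004 -0.078  0.131]
scene nb 187 rect [array([514.9, 237.1]), array([62.1, 61.1]), np.float64(1.9)] z slope [0.009 0.018 0.129]
scene nb 182 rect [array([508.2, 335. ]), array([61.5, 63.6]), np.float64(3.8)] z slope [-0.001 -0.004  0.129]
top pot 95 rect [array([522.2, 146. ]), array([61.4, 62.9]), np.float64(4.3)] z slope [-0.024 -0.069  0.133]
top nb 81 rect [array([512.9, 237.1]), array([60.1, 61. ]), np.float64(2.1)] z slope [-0.005 -0.033  0.131]
top nb 89 rect [array([504.8, 334.8]), array([60.8, 60.7]), np.float64(4.0)] z slope [-0.006 -0.039  0.131]
```

Emit:
{"method": "carry_out", "body": {"plan": [-1,0,0,0,0,0,-1,0,0,0,0,0,0,0,0,0,0,0]}}

```text
time: 25.17
ee_pos: [0.5239, 0.1501, 0.0954]
eef_rot: [-0.522, 0.475, 0.523, 0.477]
ft_force: [-1.1, -1.2, 5.5]
opening: 0.0596
grasp_force: 30.0
```

Emit:
{"method": "carry_out", "body": {"plan": [0,0,0,0,0,0,0,0,0,0,0,0,0,0,0,0,0,0,0,0,0,0,0,0,0,0,0,0,0,0,0,0,0,0,0,0,0,0,0,0,0,0,0,0,0,0,0,0], "claw": 1}}

```text
time: 25.83
ee_pos: [0.5238, 0.1503, 0.0938]
eef_rot: [-0.522, 0.477, 0.523, 0.476]
ft_force: [-0.1, 0.3, -0.5]
opening: 0.0878
grasp_force: 0.0
```

```bash
python3 chk.py
```

```text
25.8333 [0.5238 0.1503 0.0938] F [-0.1  0.3 -0.5]
scene pot 182 rect [array([525.1, 135.9]), array([63. , 62.5]), np.float64(5.3)] z slope [ 0.006 -0.021  0.129]
scene nb 182 rect [array([515.3, 237.4]), array([62.1, 62.5]), np.float64(3.8)] z slope [ 0.002 -0.014  0.129]
scene nb 188 rect [array([507. , 334.6]), array([62. , 62.5]), np.float64(2.7)] z slope [-0.009  0.004  0.128]
top pot 73 rect [array([524. , 135.2]), array([61.1, 59.8]), np.float64(6.2)] z slope [-0.039  0.03   0.132]
top nb 84 rect [array([513.5, 237.1]), array([60.8, 60.5]), np.float64(2.5)] z slope [-0.053 -0.04   0.13 ]
top nb 95 rect [array([505. , 334.7]), array([61.2, 60.1]), np.float64(3.2)] z slope [-0.007 -0.     0.13 ]
```

Emit:
{"method": "carry_out", "body": {"plan": [0,0,-9,0,0,0,0,0,-9,0,0,0,0,0,-9,0,0,0,0,0,-9,0,0,0,0,0,-9,0,0,0,0,0,-9,0,0,0,0,0,-9,0,0,0,0,0,-9,0,0,0,0,0,-9,0,0,0,0,0,-9,0,0,0,0,0,0,0,0,0,0,0,0,0,0,0]}}

```text
time: 26.93
ee_pos: [0.5323, 0.0601, 0.0937]
eef_rot: [-0.522, 0.477, 0.523, 0.477]
ft_force: [-0.6, 0.1, 0.8]
opening: 0.0878
grasp_force: 0.0
```

```bash
python3 chk.py
python3 - <<'E'
from go import *
low(sensors.observe()["qpos"])
im=grab("scene")[0]; cv2.imwrite("pics/s4.png",cv2.resize(im[90:310,60:430],None,fx=2.1,fy=2.1,interpolation=2))
E
```

```text
26.9333 [0.5323 0.0601 0.0937] F [-0.6  0.1  0.8]
scene pot 188 rect [array([525.1, 135.3]), array([61.4, 61.8]), np.float64(5.3)] z slope [-0.003 -0.013  0.129]
scene nb 186 rect [array([516.2, 237.5]), array([62.6, 64.3]), np.float64(4.6)] z slope [-0.007 -0.002  0.129]
scene nb 182 rect [array([507.8, 335.6]), array([62.9, 62.6]), np.float64(3.7)] z slope [-0.009  0.009  0.129]
top pot 78 rect [array([523.3, 135.3]), array([61.1, 60.2]), np.float64(4.0)] z slope [0.023 0.038 0.131]
top nb 83 rect [array([512.9, 236.8]), array([60.7, 60.4]), np.float64(1.3)] z slope [-0.061 -0.03   0.131]
top nb 88 rect [array([505.2, 334.4]), array([60.7, 60.1]), np.float64(3.2)] z slope [-0.033 -0.016  0.131]
   wrist [ 0.563 -0.276  0.094] housing bottom 0.012
```

View pics/s4.png

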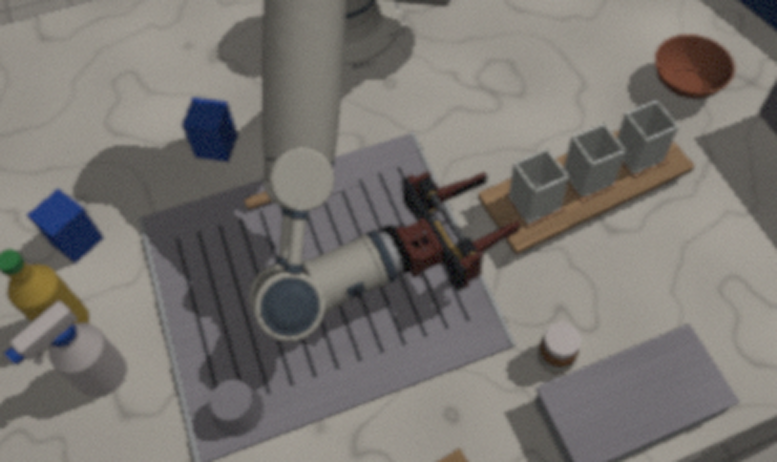

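The pot stands mouth-up in line with the other two pots at (540,187), and the gripper is clear. I raise the arm slightly and hand in.

Emit:
{"method": "carry_out", "body": {"plan": [-8,0,0,0,0,0,-8,0,0,0,0,0,-8,0,0,0,0,0,0,0,0,0,0,0,0,0,0,0,0,0]}}

```text
time: 27.5
ee_pos: [0.5323, 0.0607, 0.1187]
eef_rot: [0.523, -0.476, -0.522, -0.477]
ft_force: [0.6, -0.3, -0.1]
opening: 0.0878
grasp_force: 0.0
```

```bash
python3 -c "
from station import robot; print(robot.hand_in())"
```

```text
the job is handed in; nothing more can be done
None
```

The job is handed in (the call returned no verdict): the pot stands mouth-up on the free mat, about 3 mm off centre and square to its edges within about 1°, and the two neighbouring pots measured unmoved.

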